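# Take the square basket off the drip stand

### The arm

A 6-joint arm with a two-finger parallel gripper is mounted at the origin on a cart in front of the work surface, level with it; the furniture and walls round the work are solid. World frame = base frame: x ahead of the robot, y to its left, z up, the work surface at z = 0. Lengths are in m, angles in rad, forces in N, time in s.
With the tool pointing down it reaches from about 0.225 to 0.725 m from the base axis. Payload 3.1 kg.
Tool frame: the origin (TCP) lies on the centre line of the jaws, within the pads' length; the fingertips stand 17 mm ahead of it and the grasp point (between the pads) lies 2 mm behind it; z points along the fingers, y is the line along which they close (so a half turn about z gives the same grasp; the last joint's range is limited). The gripper opens to 85 mm and grips with 20 to 120 N. Pads are 22 mm wide; open, the fingers measure 114 mm over their backs; the gripper's body (76 mm by 85 mm) begins 54 mm behind the grasp point. The pads swing forward as they close: fully open they stand 13 mm farther back than shut.
Start: joints at [-1.247, 0.048, 0.099, 1.622, 0, 1.443], TCP at [0.229, -0.472, 0.248] pointing down, gripper open.
Joint ranges: [-2.91, 2.91], [-0.99, 1.94], [-1.21, 1.42], [-2.12, 2.29], [-1.49, 1.47], [-3.14, 3.14]. Speed limits (rad/s): [2.79, 2.79, 3.14, 3.14, 3.14, 3.14].

### API

Orientations are given as [roll, pitch, yaw] about the fixed x, y, z axes, in that order (R = Rz(yaw) Ry(pitch) Rx(roll)).
In Python, from rig import robot gives the robot as it stands.
- The arm moves only by the shell command python3 -m creep 'ROWS' [OPENING] [FORCE]. ROWS is JSON, a list of rows, each a list of 4 numbers: the shift along the tool's x, y, z in units of 30 mm (1.0 is 30 mm), then the turn about the tool's z in units of 10 degrees (1.0 is 10 degrees). A call has 1 to 20 rows; each row is the pose to reach, as a shift and turn from the pose commanded when the call began, along the tool's axes at that moment; what a row does not reach only later rows make up. A row lasts 1/8 s, in which the tool goes at most 62.5 mm and 10.7 degrees, less where a joint would pass 70% of its speed; a pose out of reach is approached as far as the arm can. A call with a gripper value outside its range is refused whole. OPENING is the closure, from 0 (fully open) to 1 (shut), set as the call begins (- or left out, the last holds). The fingers move at their own pace and stop on an object; FORCE is the grip in N (left out, the last holds). Time passes only in rows, so rows that repeat a pose let the fingers close. It gives the time, the measured TCP pose, the force, the opening and the grip force at its end, in the units of the state.
- robot.get_obs(): the state, without advancing time (a new reading comes with each control period).
- robot.capture(name): name is "side" or "top"; returns (picture, depth): 400x640x3 uint8, red, green, blue; 400x640 float32, m along the optical axis (not along the pixel's ray), 0 where there is no reading.
- robot.camera_model(name): a dict with "K" (3x3 intrinsics, pixels), "extrinsics" (4x4, takes a point from camera to world coordinates). Camera axes: x right, y down, z forward; pixel columns grow to the right and rows downward; lengths in m; the calibration is good to about 2 mm. A picture is of the moment at which its call begins. camera_model takes no time and is no camera call.
- robot.hand_in(): hands the job in; it is judged then, once.
The state is a dict: "time_s": time; "joint_positions": joint angles; "qvel": joint speeds; "tau": joint torques, N m; "tcp_pos": TCP position; "tool_rot": TCP orientation; "force": force on the tool from outside, world axes, zero at the start; "ft_torque": the same for the moment, N m; "grip_width": opening from 0.0 (shut) to 1.0 (fully open); "gripper_force": force on a finger pad.
Only numpy, scipy, OpenCV 4.12 (cv2) and the standard library are available. Lean on these libraries where they do the work, as an engineer would, in place of code of your own. Each camera call takes 0.05 s, during which the arm holds its last target. There are 200 camera calls.

### The job

Two steel vessels hang by their bails from the hooks of the drip stand. Lift the square basket up and off its hook and stand it upright inside the shallow square tray, setting it down rather than dropping it, and let go. Leave the round cup hanging as it is.

Things in the scene. Friction and masses are not known exactly. Their poses are not given: they have to be found in the camera images.
- basket_grip (a point): middle of the upright black handle (16 mm across, 48 mm tall) on the square steel basket to move: slotted box 56x56 mm, 42 high, underside 125 mm below this point. The handle stands on the level bar of a 6 mm wire bail; the bar (underside 30 mm below this point) lies on either hook, its ends come down to the box's sides. z up along the handle; graspable from above in any yaw; about 0.15 kg
- cup_grip (a point): the same point on the round steel cup, which must stay: 54 mm across, 42 high, plain walls, same bail and handle; it hangs from the other hook, 130 mm from the basket
- stand: fixed drip stand. Origin on the bench below its crossbar (170 mm along y, top 167 mm up), z up. Two 6 mm wire hooks at y = +65 and -65 mm point to its -x (to the robot), axis 165 mm up; the bails lie 36 mm in front of the origin; from 44 to 58 mm in front the hooks turn up by 16 mm. A vessel raised 22 to 40 mm can be drawn off to the stand's -x, 40 mm or more. Base 190 x 85 mm
- tray: fixed shallow square aluminium tray on the bench before the stand: 110 x 110 mm outside, 16 mm high, walls and floor 3 mm. Origin at the centre of its underside, z up, x and y along its sides
There are look-alikes about, which are no part of the job. Leave any yellow look-alike of the part that bears basket_grip alone.

How it is judged:
At the end, for the whole second after the job is handed in: the square basket stands upright (within 0.1 rad) and flat on the tray's floor, wholly inside its walls (handle within 40 mm of the tray's centre, 120 to 134 mm above the bench); the round cup hangs within 30 mm of where it was (horizontal distance between basket_grip and tray below 0.04 m and z of basket_grip in the frame of tray between 0.12 and 0.134 m and angle between basket_grip's own z axis and vertical below 0.1 rad and distance of cup_grip from where it was at the start of the episode below 0.03 m); the robot touches nothing.
It fails at once if the round cup is pushed away or taken off its hook (handle more than 50 mm from its start) (distance of cup_grip from where it was at the start of the episode above 0.05 m).
It fails at once if the basket is let go in the air, more than about 20 mm above the tray's floor (distance of basket_grip from where it was at the start of the episode above 0.06 m and z of basket_grip in the frame of tray above 0.148 m and contact force between each of the fingers, the arm and basket below 0.02 N).
It also fails if it takes over 40 s, if anything falls off the work surface, if the arm or the gripper's body presses on something with over 40 N, if the wrist force passes 120 N, or if a joint passes its speed limit or range.

## Working session

There is one attempt and no reset: what is moved stays moved. The work goes in short steps, Python scripts to look and compute and a shell command to move; the robot and the scene stay as the last step left them, time stands still between calls to the robot, and variables do not carry over. Pictures are saved under pics/ and viewed, at most 10 in all, crops included, and the job is handed in when it is done.

```bash
mkdir -p pics
cat > h.py <<'E'
import numpy as np,cv2
from rig import robot
def cap(n,f):
    p,d=robot.capture(n); cv2.imwrite(f'pics/{f}.png',p[:,:,::-1]); np.save(f'pics/{f}.npy',d); return p,d
def pt(n,d,u,v,r=1):
    m=robot.camera_model(n);K=np.array(m['K']);w=d[v-r:v+r+1,u-r:u+r+1];z=np.median(w[w>0]) 
    return (np.array(m['extrinsics'])@[*(np.linalg.inv(K)@[u,v,1]*z),1])[:3]
E
python3 - <<'E'
from h import *
for n in('side','top'):cap(n,n+'0')
o=robot.get_obs();print(o['time_s'],o['tcp_pos'],o['tool_rot'],o['grip_width'])
for n in('side','top'):print(robot.camera_model(n))
E
```

```text
0.1 [ 0.22902629 -0.4718207   0.24720439] [-3.13941402e+00 -2.64404809e-04  4.51803856e-01] 1.0003925734693553
{'K': array([[450.25977011,   0.        , 322.36140128],
       [  0.        , 450.25977011, 195.84414546],
       [  0.        ,   0.        ,   1.        ]]), 'extrinsics': array([[-0.99698745, -0.03619806,  0.06859822,  0.47111722],
       [-0.0769836 ,  0.56970941, -0.81823268,  0.96513928],
       [-0.00946262, -0.82104865, -0.57077979,  0.61384654],
       [ 0.        ,  0.        ,  0.        ,  1.        ]])}
{'K': array([[405.01214803,   0.        , 319.8835844 ],
       [  0.        , 405.01214803, 201.06906714],
       [  0.        ,   0.        ,   1.        ]]), 'extrinsics': array([[-1.57815445e-03, -9.72383270e-01,  2.33384416e-01,
         3.30631041e-01],
       [-9.99991305e-01,  6.33715353e-04, -4.12163989e-03,
         2.49184676e-01],
       [ 3.85991439e-03, -2.33388891e-01, -9.72375815e-01,
         9.91151972e-01],
       [ 0.00000000e+00,  0.00000000e+00,  0.00000000e+00,
         1.00000000e+00]])}
```

View pics/side0.png

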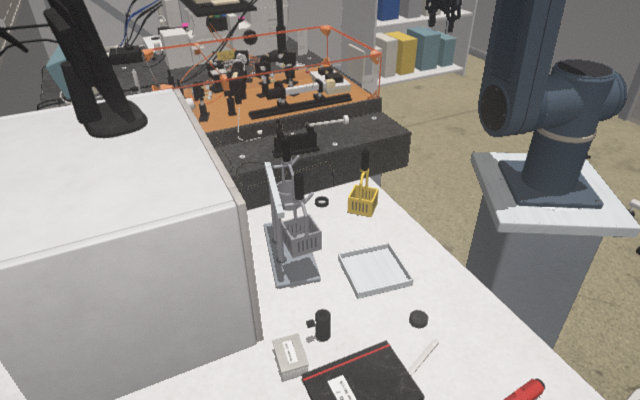

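View pics/top0.png

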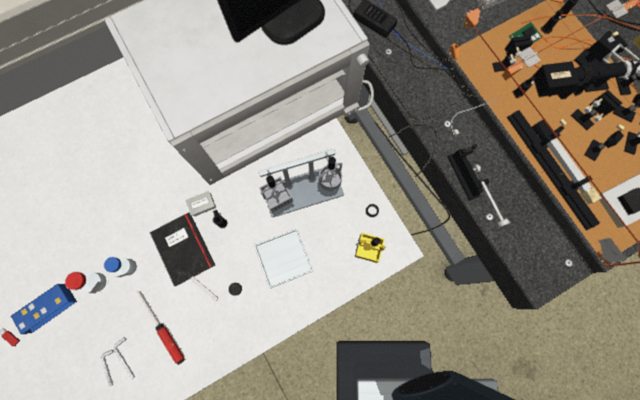

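The side view shows the grey square basket at (302,236) with its handle at (298,186), the cup behind it at (288,190), and the tray at (375,269). In the top view the basket is at (275,195), the cup at (331,180), and the tray at (284,259).
Things that could be taken for the target (top pixels): the grey square basket on the left hook (275,195), the round cup (331,180), the yellow basket on the bench (370,247), and the black upright part (220,218). I choose the grey slotted square one and will check it in a crop.

Run:
```python
import cv2,numpy as np
a=cv2.imread('pics/top0.png')[140:300,245:355]; b=cv2.imread('pics/side0.png')[140:300,255:420]
cv2.imwrite('pics/c0.png',np.hstack([cv2.resize(a,None,fx=3,fy=3,interpolation=2),cv2.resize(b,None,fx=2.8,fy=3,interpolation=2)]))
```

```text
(no output)
```

View pics/c0.png

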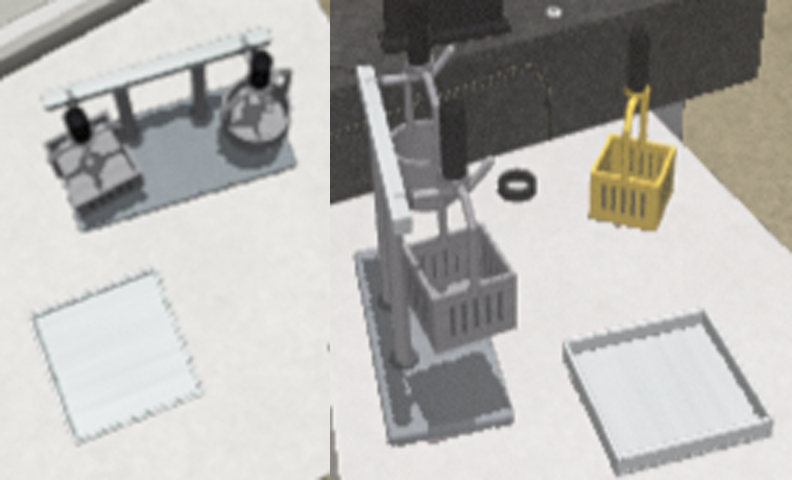

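The crop shows the slotted square basket on the left hook (top view handle at full-frame (271,181), side view (299,185)). The round cup is at (332,163) and the yellow basket stands apart on the bench.

```bash
cat >> h.py <<'E'
def ray(n,u,v):
    m=robot.camera_model(n);E=np.array(m['extrinsics']);d=E[:3,:3]@np.linalg.inv(m['K'])@[u,v,1];return E[:3,3],d
def atz(n,u,v,z):
    c,d=ray(n,u,v);return c+d*(z-c[2])/d[2]
def tri(a,b):
    (c1,d1),(c2,d2)=ray('top',*a),ray('side',*b)
    s,t=np.linalg.lstsq(np.c_[d1,-d2],c2-c1,rcond=None)[0];p,q=c1+s*d1,c2+t*d2
    return (p+q)/2,np.linalg.norm(p-q)
E
python3 - <<'E'
from h import *
np.set_printoptions(precision=4,suppress=True)
print('handle',tri((271.2,181.5),(299.3,185)),tri((270.5,178),(298.6,171)))
dt=np.load('pics/top0.npy');ds=np.load('pics/side0.npy')
print('depth',pt('top',dt,271,179),pt('side',ds,299,185),pt('side',ds,299,178))
for z in(.19,.195,.2,.222):print(z,atz('side',299.3,185,z),atz('top',271.2,181.5,z))
print('cup',tri((332,163.5),(284.5,152)),pt('top',dt,332,162))
c=[atz('top',*p,.016) for p in[(256,244.7),(296.7,230),(312.3,270),(271,286.7)]]
print('tray',np.mean(c,0),[np.linalg.norm(c[i]-c[i-1]) for i in range(4)],[np.degrees(np.arctan2(*(c[i]-c[i-1])[1::-1])) for i in range(4)])
cs=[atz('side',*p,.016) for p in[(339,255),(388,245),(411,282),(356,295)]];print('trayside',np.mean(cs,0),[np.linalg.norm(cs[i]-cs[i-1]) for i in range(4)])
e=[atz('top',*p,.167) for p in[(260,173.3),(334.3,152)]];print('bar',e,np.linalg.norm(e[0]-e[1]),np.degrees(np.arctan2(*(e[0]-e[1])[1::-1])))
E
```

```text
handle (array([0.5613, 0.3445, 0.2012]), np.float64(0.00033464305004994544)) (array([0.5612, 0.3429, 0.2274]), np.float64(0.0011440499397730374))
depth [0.5604 0.3426 0.2212] [0.5608 0.3523 0.2064] [0.5602 0.3531 0.2206]
0.19 [0.5639 0.3277 0.19  ] [0.5644 0.3459 0.19  ]
0.195 [0.5628 0.3352 0.195 ] [0.5629 0.3453 0.195 ]
0.2 [0.5617 0.3427 0.2   ] [0.5615 0.3447 0.2   ]
0.222 [0.5569 0.3758 0.222 ] [0.555 0.342 0.222]
cup (array([0.6038, 0.2205, 0.1927]), np.float64(0.0026309460991885882)) [0.5957 0.2216 0.2216]
tray [0.4256 0.3312 0.016 ] [np.float64(0.1065341319389465), np.float64(0.10407104530799756), np.float64(0.1035559566103093), np.float64(0.10460251627576563)] [np.float64(21.360058643259947), np.float64(-69.90267213223257), np.float64(-158.33314818262636), np.float64(111.73594962661696)]
trayside [0.4285 0.3405 0.016 ] [np.float64(0.10769952768195215), np.float64(0.10318352613667639), np.float64(0.10644996196546434), np.float64(0.10640050801500318)]
bar [array([0.5892, 0.3729, 0.167 ]), array([0.6372, 0.2144, 0.167 ])] 0.1655880211690999 106.83316531692265
```

The handle is at about (.562,.3445,.198), which agrees with the stand geometry (stand yaw about 17°, cup at (.598,.221)). The tray centre is about (.427,.334). I'll move to a hover in front of the stand with yaw near 107°, because the J6 range rules out yaw near 17°.

```bash
python3 -m creep '[[1.1,-1.1,-0.3,-0.45],[2.2,-2.2,-0.6,-0.9],[3.3,-3.3,-0.9,-1.35],[4.4,-4.4,-1.2,-1.8],[5.5,-5.5,-1.4,-2.25],[6.6,-6.6,-1.4,-2.7],[7.7,-7.7,-1.4,-3.15],[8.8,-8.8,-1.4,-3.6],[9.9,-9.9,-1.4,-4.05],[11,-11,-1.4,-4.5],[12.1,-12.1,-1.4,-4.95],[13.2,-13.2,-1.4,-5.4],[14.3,-14.3,-1.4,-5.85],[15.4,-15.4,-1.4,-6.3],[16.5,-16.5,-1.4,-6.75],[17.6,-17.6,-1.4,-7.2],[18.7,-18.7,-1.4,-7.65],[19.9,-19.9,-1.4,-8.1],[19.9,-19.9,-1.4,-8.1],[19.9,-19.9,-1.4,-8.1]]' 0 40
python3 - <<'E'
from h import *
np.set_printoptions(precision=3,suppress=True)
o=robot.get_obs();print(o['tcp_pos'],o['tool_rot'],o['joint_positions'])
p,d=cap('side','side1');p2,d2=cap('top','top1')
d0=np.load('pics/top0.npy')
for q in[(180,135),(230,118),(300,85),(196,160),(290,110),(260,130)]:print(q,pt('top',d0,*q))
cv2.imwrite('pics/c1.png',np.hstack([cv2.resize(x[:,:,::-1],None,fx=2.2,fy=2.2,interpolation=2) for x in(p[90:310,230:410],p2[120:340,200:380])]))
E
```

```text
time_s: 2.6
tcp_pos: [0.5053, 0.3251, 0.2895]
tool_rot: [-3.14, 0.001, 1.866]
force: [0.5, -0.2, 0.6]
grip_width: 1.002
gripper_force: 0.0
[0.505 0.325 0.29 ] [-3.14   0.001  1.866] [ 0.46   0.272  0.434  1.734 -0.     1.736]
(180, 135) [0.626 0.506 0.288]
(230, 118) [0.664 0.417 0.28 ]
(300, 85) [0.739 0.285 0.269]
(196, 160) [0.612 0.504 0.188]
(290, 110) [0.8   0.321 0.035]
(260, 130) [0.746 0.397 0.035]
```

View pics/c1.png

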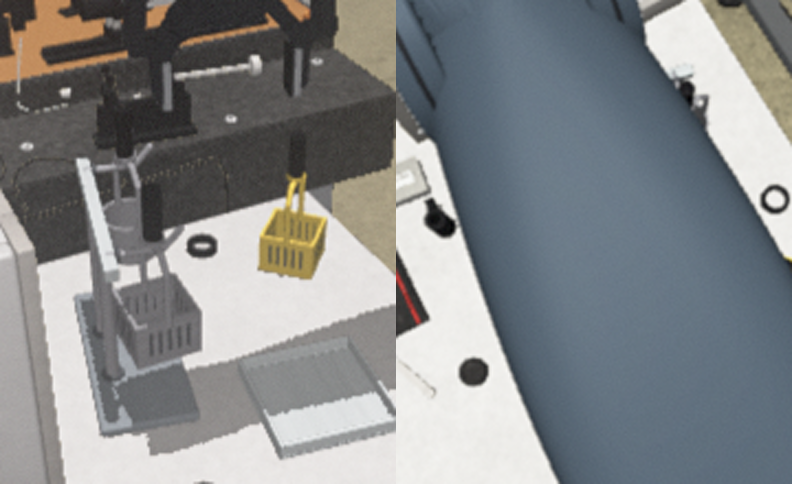

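The tool is at hover with fingers open around (167,105) and (297,90), well above everything. The basket handle stands free at (151,212) in the crop, and the cabinet edge is about 0.1 m clear. Next I go over the handle and look.

```bash
python3 -m creep '[[0,0.5,0,0],[0,1,0,0],[0,1.5,0,0],[0.07,2,0,0],[0.07,2,0,0],[0.07,2,0.5,0],[0.07,2,1,0],[0.07,2,1.4,0],[0.07,2,1.4,0]]'
python3 - <<'E'
from h import *
p,d=cap('side','side2')
cv2.imwrite('pics/c2.png',cv2.resize(p[90:270,230:400,::-1],None,fx=3.3,fy=3.3,interpolation=2))
m=robot.camera_model('side');o=robot.get_obs();q=np.linalg.inv(m['extrinsics'])@[*o['tcp_pos'],1];q=np.array(m['K'])@q[:3];u=q[:2]/q[2];print(u,(u-[230,90])*3.3)
for z in (.174,.222):
  q=np.linalg.inv(m['extrinsics'])@[*o['tcp_pos'][:2],z,1];q=np.array(m['K'])@q[:3];u=q[:2]/q[2];print('axis',z,(u-[230,90])*3.3)
E
```

```text
time_s: 3.82
tcp_pos: [0.5615, 0.3441, 0.2474]
tool_rot: [-3.139, 0.0, 1.865]
force: [-0.2, -0.4, -0.1]
grip_width: 1.003
gripper_force: 0.0
[297.88751097 160.45459539] [224.0287862  232.50016478]
axis 0.174 [229.86985387 357.42411561]
axis 0.222 [226.17304708 278.35985268]
```

View pics/c2.png

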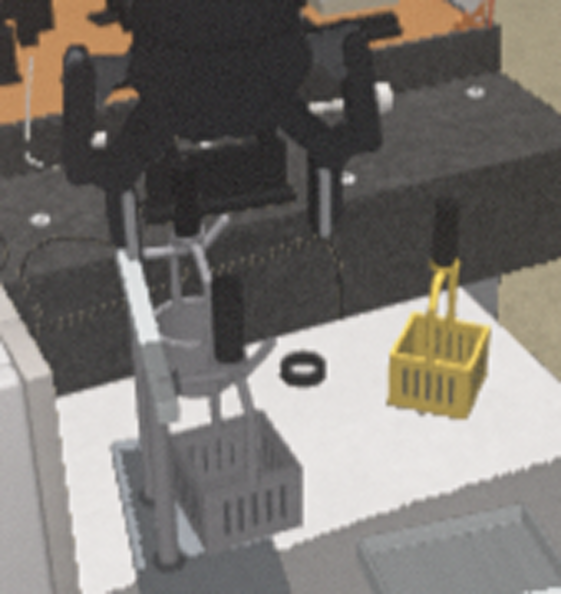

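The handle axis runs from (226,275) to (231,358) in the crop, and the tool's axis is predicted at (226,278) to (230,357), so it is centred between the fingers. Descend and grip.

```bash
python3 -m creep '[[0,0,0.4,0],[0,0,0.8,0],[0,0,1.2,0],[0,0,1.48,0],[0,0,1.48,0]]' && python3 -m creep '[[0,0,0,0],[0,0,0,0],[0,0,0,0],[0,0,0,0],[0,0,0,0],[0,0,0,0],[0,0,0,0],[0,0,0,0]]' 0.85 60
```

```text
time_s: 4.5
tcp_pos: [0.5618, 0.3446, 0.2024]
tool_rot: [-3.139, 0.0, 1.866]
force: [0.2, -0.2, -0.2]
grip_width: 0.998
gripper_force: 0.0
time_s: 5.5
tcp_pos: [0.5629, 0.345, 0.2043]
tool_rot: [3.14, -0.0, 1.865]
force: [2.6, 0.4, 2.4]
grip_width: 0.167
gripper_force: 58.4
```

```bash
python3 -m creep '[[0,0,-0.25,0],[0,0,-0.5,0],[0,0,-0.75,0],[0,0,-1,0],[0,0,-1,0],[0,0,-1,0]]' 1 60
python3 - <<'E'
from h import *
p,d=cap('side','side3')
cv2.imwrite('pics/c3.png',cv2.resize(p[90:270,230:400,::-1],None,fx=3.3,fy=3.3,interpolation=2))
E
```

```text
time_s: 6.25
tcp_pos: [0.5624, 0.3449, 0.2338]
tool_rot: [-3.141, 0.0, 1.866]
force: [-0.3, -0.9, -1.5]
grip_width: 0.17
gripper_force: 58.4
```

View pics/c3.png

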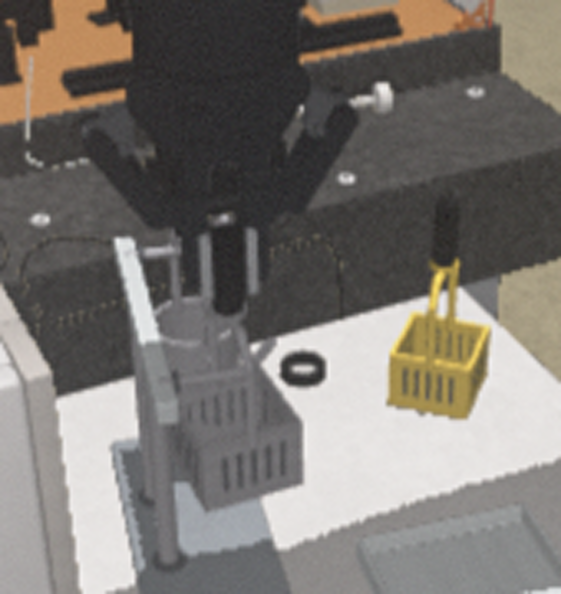

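The basket is lifted with its bottom clear and upright, the bail bar is above the hook, and the cup has not moved. Draw it off along tool −y, then go over the tray, stopping about 6 mm above the floor.

```bash
python3 -m creep '[[0,-0.4,0,0],[0,-0.9,0,0],[0,-1.4,0,0],[0,-1.9,0,0],[0,-2.5,0,0],[0.3,-3.1,0,-0.2],[0.6,-3.7,0,-0.4],[0.96,-4.43,0,-0.4],[0.96,-4.43,0,-0.4],[0.96,-4.43,0.5,-0.4],[0.96,-4.43,1,-0.4],[0.96,-4.43,1.5,-0.4],[0.96,-4.43,2,-0.4],[0.96,-4.43,2.4,-0.4],[0.96,-4.43,2.8,-0.4],[0.96,-4.43,3.1,-0.4],[0.96,-4.43,3.1,-0.4],[0.96,-4.43,3.1,-0.4]]'
python3 - <<'E'
from h import *
p,d=cap('side','side4')
cv2.imwrite('pics/c4.png',cv2.resize(p[140:310,260:430,::-1],None,fx=3.4,fy=3.4,interpolation=2))
E
```

```text
time_s: 8.55
tcp_pos: [0.4272, 0.334, 0.1414]
tool_rot: [3.141, -0.0, 1.935]
force: [-0.4, -0.5, -1.2]
grip_width: 0.173
gripper_force: 58.7
```

View pics/c4.png

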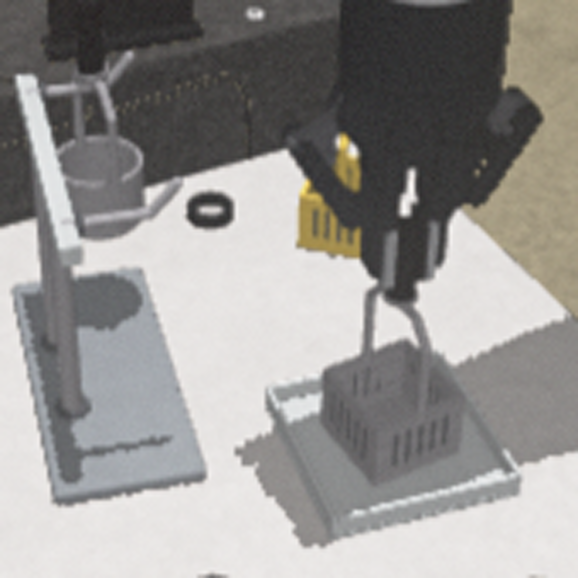

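The basket is off its hook and inside the tray walls, with its bottom corner at (375,480). The cup still hangs. Lower in small steps and watch the force.

```bash
python3 -m creep '[[0,0,0.06,0],[0,0,0.12,0],[0,0,0.18,0],[0,0,0.18,0],[0,0,0.18,0]]'; python3 -m creep '[[0,0,0.03,0],[0,0,0.06,0],[0,0,0.06,0],[0,0,0.06,0]]'
```

```text
time_s: 9.22
tcp_pos: [0.4269, 0.3338, 0.1355]
tool_rot: [-3.141, 0.0, 1.935]
force: [-0.3, 0.2, -1.9]
grip_width: 0.167
gripper_force: 58.7
time_s: 9.72
tcp_pos: [0.4271, 0.3339, 0.1347]
tool_rot: [3.141, -0.0, 1.935]
force: [-1.5, -0.6, 5.7]
grip_width: 0.166
gripper_force: 59.5
```

Contact with the floor, 5.7 N up. Open, then rise.

```bash
python3 -m creep '[[0,0,0,0],[0,0,0,0],[0,0,0,0],[0,0,0,0],[0,0,0,0],[0,0,0,0],[0,0,0,0],[0,0,0,0]]' 0 && python3 -m creep '[[0,0,-0.4,0],[0,0,-0.9,0],[0,0,-1.6,0],[0,0,-2.4,0],[0,0,-3.2,0],[0,0,-4,0],[0,0,-4,0],[0,0,-4,0],[0,0,-4,0],[0,0,-4,0],[0,0,-4,0]]'
python3 - <<'E'
from h import *
p,d=cap('side','side5')
cv2.imwrite('pics/c5.png',cv2.resize(p[140:310,260:430,::-1],None,fx=3.4,fy=3.4,interpolation=2))
E
```

```text
time_s: 10.72
tcp_pos: [0.427, 0.3338, 0.1338]
tool_rot: [3.142, -0.0, 1.935]
force: [-0.2, -1.0, 0.8]
grip_width: 1.001
gripper_force: 0.0
time_s: 12.1
tcp_pos: [0.4266, 0.3337, 0.253]
tool_rot: [-3.14, 0.0, 1.935]
force: [0.5, -0.8, -0.4]
grip_width: 1.0
gripper_force: 0.0
```

View pics/c5.png

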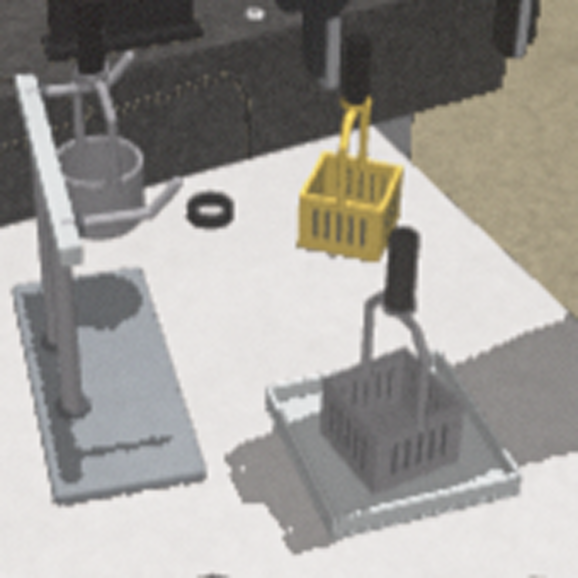

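The basket stands upright in the tray, with its handle at (401,270) and bottom corner at (375,485). The cup still hangs and the fingers are clear.

```bash
python3 -c "from rig import robot;print(robot.hand_in())"
```

```text
the job is handed in; nothing more can be done
None
```

The square basket was lifted off its hook, set down upright in the tray and released; the cup still hangs on its hook, and the job was handed in about 12 s into the 40 s allowed (no verdict was returned).

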